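# Set the length stop and push the moulding up to it

### The arm

A 6-joint arm with a two-finger parallel gripper is mounted at the origin on the work surface. World frame = base frame: x ahead of the robot, y to its left, z up, the work surface at z = 0. Lengths are in m, angles in rad, forces in N, time in s.
With the tool pointing down it reaches from about 0.275 to 0.75 m from the base axis. Payload 10.2 kg.
Tool frame: the origin (TCP) lies at the very end of the fingers, on their centre line; the grasp point (between the pads) lies bot.hold_point_z behind it (bot.hold_point_z is the distance from the TCP to the grasp point, in m); x points along the fingers, y is the direction in which the jaws open and shut, and the axes are right-handed (so a half turn about x gives the same grasp; the last joint's range is limited). The gripper opens to 88 mm and grips with 3 to 60 N. Pads are 18 mm wide; open, the fingers measure 123 mm over their backs; the gripper's body (75 mm by 187 mm) begins 45 mm behind the grasp point.
Start: joints at [-1.437, 0.313, 1.498, -0, 1.331, -0.223], TCP at [0.183, -0.492, 0.239] pointing down, gripper open.
Joint ranges: [-2.94, 2.94], [-0.97, 2.17], [0.19, 2.56], [-1.23, 4.37], [0.02, 3.11], [-2.88, 2.88]. Speed limits (rad/s): [2.39, 2.39, 3.01, 3.14, 3.14, 3.14].

### API

Orientations are given as a unit quaternion [w, x, y, z].
In Python, from station import telemetry, cams, order, bot gives the robot as it stands. The module is installed in compiled form; this text tells all that it offers.
- The arm moves only by the shell command python3 -m creep 'ROWS'. ROWS is JSON, a list that holds one entry, the list of rows, each a list of 5 numbers: the shift along the world's x, y, z in m, then the turn about the world's z in rad, then the opening, from 0 (shut) to 1 (fully open). In form: [[[dx, dy, dz, spin, claw], ...]]. A call has 1 to 5 rows; each row is the pose to reach, as a shift and turn from the pose commanded when the call began; what a row does not reach only later rows make up. A row lasts 1/10 s, in which the tool goes at most 50 mm and 8.59 degrees, less where a joint would pass 70% of its speed; a pose out of reach is approached as far as the arm can. A call with a gripper value outside its range is refused whole. The fingers move at their own pace and stop on an object; the grip force is fixed at half the most. Time passes only in rows, so rows that repeat a pose let the fingers close. It gives the time, the measured TCP pose, the force and the opening at its end, in the units of the state.
- telemetry.observe(): the state, without advancing time (a new reading comes with each control period).
- cams.read_camera(name): name is "scene" or "top" or "wrist"; returns a dict with "pixels" (420x560x3 uint8, red, green, blue), "fx", "fy", "cx", "cy" (pixels), "rvec" (rotation vector, rad) and "tvec" (3), from world to camera coordinates, as OpenCV has them. Camera axes: x right, y down, z forward; pixel columns grow to the right and rows downward; lengths in m; the calibration is good to about 2 mm. A picture is of the moment at which its call begins. There is no depth.
- order.sign_off(): hands the job in, once; it reports no verdict.
The state is a dict: "time_s": time; "joint_positions": joint angles; "dq": joint speeds; "joint_efforts": joint torques, N m; "position": TCP position; "tcp_rot": TCP orientation; "contact_force": force on the tool from outside, world axes, zero at the start; "torque": the same for the moment, N m; "opening": finger opening in m.
Only numpy, scipy, OpenCV 4.12 (cv2) and the standard library are available. Lean on these libraries where they do the work, as an engineer would, in place of code of your own. Each camera call takes 0.05 s, during which the arm holds its last target.

### The job

Set this jig up for a cut. Push the blue sliding stop along its rail until its red-topped spring pin drops into the notch beside the gold marker block, then push the dark moulding along the channel until its end rests against the stop, gently enough that the stop stays in its notch. Push only: do not pinch or lift the stop, its pin or the moulding, leave the paint jar, the brush and the pale offcut where they are, and finish with the robot clear of everything.

Things in the scene. Friction and masses are not known exactly. Their poses are not given: they have to be found in the camera images.
- jig: Plywood cutting jig fixed to the table, base board 180 x 500 x 18 mm (y from -260 to +240 mm). Origin on the table surface; x points away from the robot across the jig, y (to the robot's left) runs along the rail and channel, z up. Its place and yaw (within 0.15 rad of the robot's frame) vary. Lengths called jig x, y, z are in this frame.
- channel (a point): Middle of the channel's floor (jig x = -27, y = -10, z = 18 mm). The channel for the moulding runs along y, open at both ends, from jig x = -48 to -6 mm, between a wooden lip on the robot's side (x -60 to -48, top z = 28 mm) and the aluminium rail on the far side (top z = 34 mm).
- rail (a point): Middle of the rail's notched part, on its top (jig x = 14, y = 90, z = 34 mm). The aluminium rail is 40 mm wide (jig x -6 to 34). Four 20 mm wide V notches cross its top at jig y = 5, 55, 125 and 175 mm; a marker block stands beyond each.
- stop (a joint): Position of the blue stop along the rail, m, growing towards jig +y; 0 at jig y = 90 mm, travel -0.1 to 0.1. Notches at -0.085, -0.035, 0.035, 0.085; it starts between the middle two. Friction 1 to 2 N; 10 to 20 N pushes it out of a notch. Within about 6 mm of a notch's middle the pin pulls it in by itself: the push force dips to nothing as it jumps ahead.
- pin (a joint): Drop of the spring pin, m: 0 while it rides on the rail top, about 0.004 when it sits in a notch; negative if pulled up, which is forbidden.
- stop_center (a point): Centre of the stop's flat top, on the pin's axis: jig x = 14, z = 75 mm. The blue stop is a block 44 mm long along y, from jig x = -46 to 44 mm; it reaches across the channel, from z = 21 up to 75 mm. The pin's red knob (18 mm across) stands above it up to z = 92 mm and sinks 4 mm in a notch.
- plate_left (a point): Black rubber push plate on the stop's +y side, 80 mm along x, 21 mm high (jig z = 51 to 72 mm); this point is the middle of its outer face, 24 mm from the stop's centre. Push here to move the stop towards -y.
- plate_right (a point): The same on the stop's -y side; push here to move the stop towards +y. Pressing both plates at once counts as pinching.
- stop_face (a point): Middle of the stop's blue -y face in the channel, where the moulding's end comes to rest (jig x = -27, z = 33 mm, 22 mm from the stop's centre); axes as the jig's.
- mark_gold: Gold-yellow marker block, 24 x 18 mm, 14 mm high, fixed on the base beyond the rail (jig x = 66 mm, base top z = 18 mm), origin at the centre of its underside, axes as the jig's. Its y on the jig is exactly that of the wanted notch. It may be at any of the four notches.
- mark_a: Dark wooden marker block, same size, at one of the other notches.
- mark_b: Dark wooden marker block, same size, at one of the other notches.
- mark_c: Dark wooden marker block, same size, at one of the other notches.
- moulding: Loose dark wood moulding, 120 mm long along y, 38 mm wide and 30 mm high (upper part 26 mm wide), about 90 g, lying in the channel (2 mm play each side) on the stop's -y side; its top is at jig z = 48 mm. Origin at the centre of its underside, y along its length towards the stop. Slides with about 0.5 N.
- moulding_front (a point): Middle of the moulding's end that faces the stop (+y end), 15 mm above its underside.
- moulding_back (a point): Middle of its other end (-y end), 15 mm above its underside: push here towards +y.
- bead_far: Gold bead along the moulding's far (+x) side, 108 mm long, 8 mm high; origin at its centre.
- bead_near: Gold bead along its near (-x) side. Pressing both beads at once counts as pinching.
- paint_jar: Bystander: closed yellow paint jar with white cap, 56 mm across, 60 mm high, standing on the table on the robot's side of the jig. Origin at the centre of its underside.
- brush: Bystander: paint brush, 160 mm long, lying on the table on the robot's side of the jig. Origin near its middle, on the underside.
- offcut: Bystander: pale wooden offcut, 90 mm long, 30 mm wide, 22 mm high, lying on the table beyond the jig. Origin at the centre of its underside.
Things that resemble listed ones, but are neither listed nor needed, are in the scene too. What is meant by the moulding is not purple, and is the larger of those in its own colour.

How it is judged:
By the outcome, as a careful person would: the job done as asked, in the order asked, and still so for the second after the job is handed in, with the robot touching nothing.
It also fails if it takes over 61 s, if anything falls off the work surface, if the arm or the gripper's body presses on something with over 40 N, if the wrist force passes 120 N, or if a joint passes its speed limit or range.

## Working session

There is one attempt and no reset: what is moved stays moved. The work goes in short steps, Python scripts to look and compute and a shell command to move; the robot and the scene stay as the last step left them, time stands still between calls to the robot, and variables do not carry over. Pictures are saved under pics/ and viewed, and the job is handed in when it is done.

```bash
mkdir -p pics; python3 - <<'E'
from station import telemetry, cams, order, bot
import cv2
for n in ["scene","top","wrist"]:
    c=cams.read_camera(n); cv2.imwrite(f"pics/{n}0.png",c["pixels"][:,:,::-1])
    print(n,c["fx"],c["cx"],c["cy"],c["rvec"],c["tvec"])
s=telemetry.observe(); print(s); print(bot.hold_point_z)
E
```

```text
scene 407.6471345133381 274.1855229307047 200.5928280693743 [ 1.01499576  2.63207646 -0.7774355 ] [ 0.42584203 -0.20149871  1.05643085]
top 504.77070109298614 283.40209825509675 214.28065383672146 [ 2.19677971 -2.1490264   0.11743633] [-0.08053922  0.51697556  1.06404441]
wrist 323.60909699411263 273.22228945963064 210.3446637791729 [-2.38648758  1.65681776  0.23183486] [-0.52372451 -0.03750603  0.38904679]
{'time_s': 0.15, 'joint_positions': array([-1.43739067e+00,  3.13327471e-01,  1.49824637e+00, -1.02656491e-05,
        1.33101334e+00, -2.23398117e-01]), 'dq': array([ 0.00076758, -0.00158941, -0.0026161 , -0.00063641,  0.00017167,
        0.00080671]), 'joint_efforts': array([ 2.29428602e-03, -4.02302170e+01, -2.52316332e+01,  6.95239683e-02,
        3.44459305e-02, -7.80383016e-05]), 'position': array([ 0.18333449, -0.4917512 ,  0.23829557]), 'tcp_rot': array([ 0.1251305 ,  0.69589602,  0.12583334, -0.69587143]), 'contact_force': array([-0.74696124, -0.20266958,  0.38872873]), 'torque': array([0.01680164, 0.01670461, 0.01804663]), 'opening': 0.08830591830392544}
0.0187
```

View pics/scene0.png

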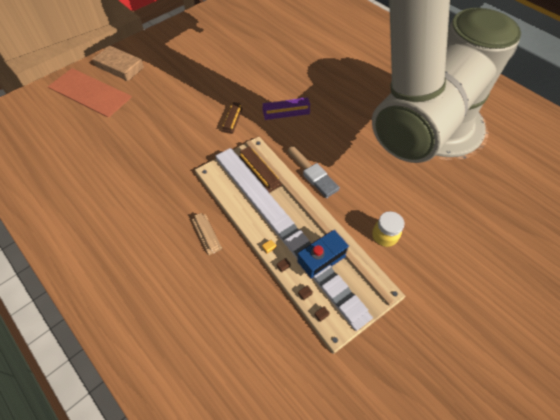

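View pics/top0.png

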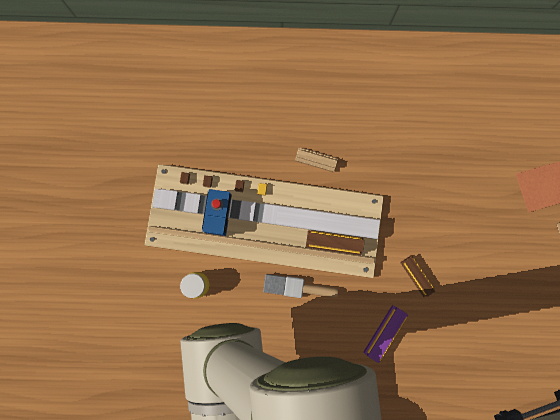

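View pics/wrist0.png

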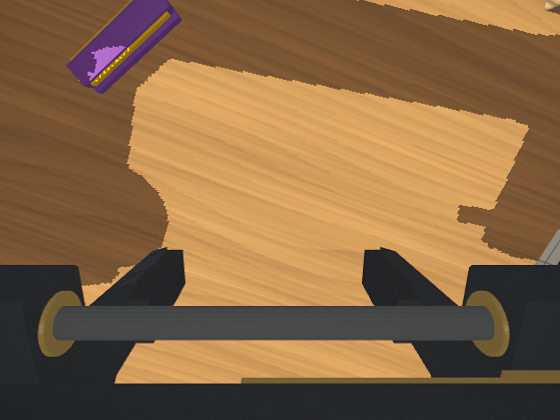

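```bash
cat > h.py <<'E'
import numpy as np, cv2
def ray(c,uv,z):
    R,_=cv2.Rodrigues(np.array(c["rvec"])); t=np.array(c["tvec"]).ravel()
    o=-R.T@t; uv=np.atleast_2d(uv).astype(float)
    d=np.c_[(uv[:,0]-c["cx"])/c["fx"],(uv[:,1]-c["cy"])/c["fy"],np.ones(len(uv))]@R
    return o+d*((z-o[2])/d[:,2])[:,None]
def proj(c,P):
    p,_=cv2.projectPoints(np.atleast_2d(P).astype(float),np.array(c["rvec"]),np.array(c["tvec"]),np.array([[c["fx"],0,c["cx"]],[0,c["fy"],c["cy"]],[0,0,1.]]),None)
    return p[:,0]
E
python3 - <<'E'
from station import cams
from h import *
c=cams.read_camera("top"); im=c["pixels"]
b=im[:,:,::-1].copy()
cv2.imwrite("pics/topz.png",cv2.resize(b[150:350,140:440],None,fx=2.6,fy=2.6,interpolation=cv2.INTER_CUBIC))
hsv=cv2.cvtColor(im,cv2.COLOR_RGB2HSV)
for p in [(220,245),(300,192),(185,178),(239,186),(262,188),(216,220),(216,204),(335,235),(320,265),(310,237),(320,218)]: print(p,hsv[p[1],p[0]])
E
```

```text
(220, 245) [ 18  88 191]
(300, 192) [ 19  85 205]
(185, 178) [ 11 133  98]
(239, 186) [ 11 137  97]
(262, 188) [ 22 186 214]
(216, 220) [105 164 132]
(216, 204) [  1 194 180]
(335, 235) [ 22 194 233]
(320, 265) [ 19  83 203]
(310, 237) [ 11 146 101]
(320, 218) [170   8 202]
```

View pics/topz.png

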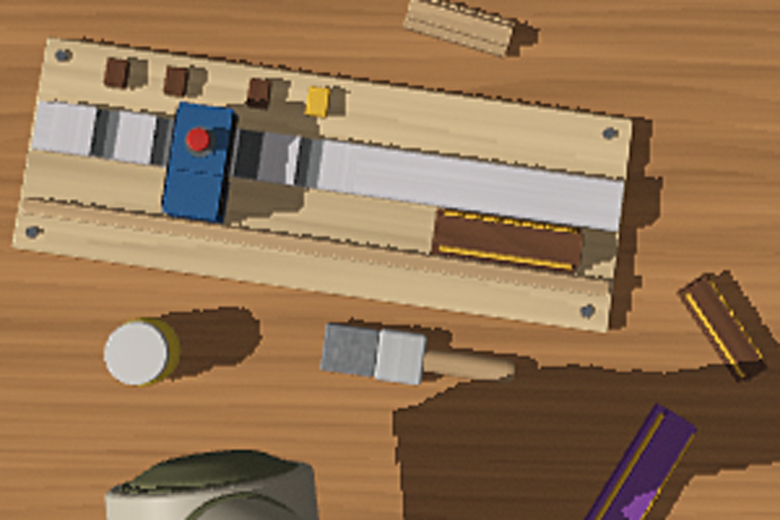

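The top view shows the jig at an angle, with zoomed corners near (47,39), (632,118), (607,331) and (12,247). The gold marker is the rightmost one, so it should be at jig y=5. The stop sits about mid-rail, and the moulding is in the channel to its right (−y).

```bash
cat >> h.py <<'E'
def cen(m,lo=15):
    n,l,st,ce=cv2.connectedComponentsWithStats(m.astype(np.uint8))
    return [(ce[i],st[i]) for i in range(1,n) if st[i,4]>=lo]
E
python3 - <<'E'
from station import cams
from h import *
c=cams.read_camera("top"); im=c["pixels"]; hsv=cv2.cvtColor(im,cv2.COLOR_RGB2HSV)
H,S,V=[hsv[:,:,i].astype(int) for i in range(3)]
m=((S<125)&(V>110)); m[:140]=0;m[300:]=0;m[:,:140]=0;m[:,400:]=0
m=cv2.morphologyEx(m.astype(np.uint8),cv2.MORPH_OPEN,np.ones((3,3)))
cs,_=cv2.findContours(m,cv2.RETR_EXTERNAL,cv2.CHAIN_APPROX_NONE)
k=max(cs,key=cv2.contourArea)[:,0]
P=ray(c,k,0.018)[:,:2]
r=cv2.minAreaRect((P*1000).astype(np.float32)); print(r, cv2.boxPoints(r))
# corners -> jig frame guess
bp=np.array(cv2.boxPoints(r),float)/1000
corn=ray(c,np.array([(47,39),(632,118),(607,331),(12,247)])/2.6+[139.7,149.7],0.018)[:,:2]; print(corn)
e=(corn[0]-corn[1])+(corn[3]-corn[2]); yaw=np.arctan2(-e[0],e[1]); cc=corn.mean(0)
R=np.array([[np.cos(yaw),-np.sin(yaw)],[np.sin(yaw),np.cos(yaw)]])
o=cc-R@[0,-.010]; print("yaw",yaw,"o",o, np.linalg.norm(corn-np.roll(corn,1,0),axis=1))
J=lambda uv,z:np.round(((ray(c,uv,z)[:,:2]-o)@R)*1000,1)
roi=np.zeros(H.shape,bool); roi[160:280,145:390]=1
print("gold",[(J(a,.032),a,s[4]) for a,s in cen(roi&(H>18)&(H<30)&(S>140)&(V>140))])
print("red",[(J(a,.088),a,s[4]) for a,s in cen(roi&((H<8)|(H>172))&(S>150)&(V>100))])
print("blue",[(J(a,.075),a,s) for a,s in cen(roi&(H>95)&(H<115)&(S>120))])
print("dark",[(J(a,.032),J(a,.048),a,s) for a,s in cen(roi&(H<16)&(S>120)&(V<125)&(V>75))])
E
```

```text
((506.1976013183594, -27.860504150390625), (499.0991516113281, 180.94956970214844), 83.1458511352539) [[ 386.5876  -264.8291 ]
 [ 566.2439  -286.42407]
 [ 625.8076   209.1081 ]
 [ 446.1513   230.70306]]
[[ 0.62261909  0.20873939]
 [ 0.56656596 -0.28578293]
 [ 0.38808278 -0.26535822]
 [ 0.44675484  0.22957581]]
yaw -0.11543225487489052 o [ 0.50715743 -0.01827304] [0.1770943  0.49768894 0.17964803 0.49839954]
gold [(array([[65.5,  5.2]]), array([261.49425287, 188.56321839]), np.int32(87)), (array([[ -41.6, -166.4]]), array([334.        , 248.65686275]), np.int32(102))]
red [(array([[14.4, 90.3]]), array([215.69642857, 203.26785714]), np.int32(56))]
blue [(array([[-4.5, 89.5]]), array([215.48072289, 213.12771084]), array([202, 189,  29,  47, 830], dtype=int32))]
dark [(array([[ 139. , -157.2]]), array([[ 135.5, -155.7]]), array([340.3164557 , 165.59493671]), array([334, 160,  14,  12,  79], dtype=int32)), (array([[ 66.5, 174.8]]), array([[ 64.1, 171.4]]), array([183.8630137, 177.4109589]), array([180, 172,   9,  12,  73], dtype=int32)), (array([[ 65.9, 124.7]]), array([[ 63.5, 122. ]]), array([206.78082192, 180.83561644]), array([203, 176,   9,  11,  73], dtype=int32)), (array([[68.3, 54.7]]), array([[65.9, 53. ]]), array([239.01818182, 184.14545455]), array([235, 180,   9,   9,  55], dtype=int32)), (array([[  -3.8, -266.6]]), array([[  -5.2, -263.5]]), array([382.59180036, 237.58467023]), array([374, 195,  16,  82, 561], dtype=int32)), (array([[ -26.6, -165. ]]), array([[ -27.6, -163.4]]), array([334.22985075, 241.61044776]), array([306, 230,  58,  22, 670], dtype=int32)), (array([[-128.1,   62.1]]), array([[-127.5,   60.3]]), array([222.0988024 , 274.34730539]), array([201, 268,  40,  12, 334], dtype=int32))]
```

```bash
cat >> h.py <<'E'
O=np.array([.5072,-.0183]); YAW=-.118
RJ=np.array([[np.cos(YAW),-np.sin(YAW)],[np.sin(YAW),np.cos(YAW)]])
from scipy.spatial.transform import Rotation as Ro
def st():
    from station import telemetry
    s=telemetry.observe(); p=s["position"]; R=Ro.from_quat(np.r_[s["tcp_rot"][1:],s["tcp_rot"][0]]).as_matrix()
    print("t %.2f"%s["time_s"],"P",p.round(4),"jig mm",(RJ.T@(p[:2]-O)*1000).round(1),"F",s["contact_force"].round(1),"jawdir err",(np.arctan2(R[1,1],R[0,1])-YAW),"op",s["opening"])
    return p
def goto(jx,jy,z):
    p=st(); t=np.r_[O+RJ@[jx/1e3,jy/1e3],z]; print("target",t.round(4),"delta",(t-p).round(4))
E
python3 -c "
from h import *
goto(5,148,.056)"
```

```text
t 0.25 P [ 0.1833 -0.4918  0.2385] jig mm [-265.9 -508.4] F [ 0.2  0.1 -0.8] jawdir err -1.0960160852221636 op 0.08809649861365658
target [0.5296 0.1281 0.056 ] delta [ 0.3462  0.6199 -0.1825]
```

```bash
python3 -m creep '[[[0.02,0.036,0,0.07,0],[0.04,0.072,0,0.14,0],[0.06,0.108,0,0.21,0],[0.08,0.144,0,0.28,0],[0.1,0.18,0,0.35,0]]]'
python3 -m creep '[[[0.02,0.036,0,0.07,0],[0.04,0.072,0,0.14,0],[0.06,0.108,0,0.21,0],[0.08,0.144,0,0.28,0],[0.1,0.18,0,0.35,0]]]'
python3 -m creep '[[[0.02,0.036,0,0.07,0],[0.04,0.072,0,0.14,0],[0.06,0.108,0,0.21,0],[0.08,0.144,0,0.28,0],[0.1,0.18,0,0.35,0]]]'; python3 -c "
from h import *
goto(5,148,.056)"
```

```text
time_s: 0.75
position: [0.2838, -0.3104, 0.2387]
tcp_rot: [0.246, 0.663, 0.245, -0.663]
contact_force: [0.6, -0.7, -0.6]
opening: 0.0502
time_s: 1.25
position: [0.3839, -0.1304, 0.2389]
tcp_rot: [0.357, 0.61, 0.357, -0.61]
contact_force: [0.7, -0.7, 0.4]
opening: 0.0102
time_s: 1.75
position: [0.4839, 0.0498, 0.2387]
tcp_rot: [0.458, 0.539, 0.458, -0.539]
contact_force: [0.6, -1.3, -0.7]
opening: 0.0004
t 1.75 P [0.4839 0.0498 0.2387] jig mm [-31.2  64.9] F [ 0.6 -1.3 -0.7] jawdir err -0.04285438704841227 op 0.0004399563077626513
target [0.5296 0.1281 0.056 ] delta [ 0.0457  0.0783 -0.1827]
```

```bash
python3 -m creep '[[[0.02,0.036,0,0.043,0],[0.046,0.078,0,0.043,0],[0.046,0.078,-0.04,0.043,0],[0.046,0.078,-0.08,0.043,0],[0.046,0.078,-0.12,0.043,0]]]'
python3 - <<'E'
from h import *
from station import cams
goto(5,148,.056)
for n in ("scene","wrist"):
    c=cams.read_camera(n); cv2.imwrite(f"pics/{n}1.png",c["pixels"][:,:,::-1])
E
```

```text
time_s: 2.25
position: [0.5292, 0.1265, 0.1172]
tcp_rot: [0.469, 0.529, 0.469, -0.529]
contact_force: [0.9, 1.1, -0.1]
opening: 0.0001
t 2.25 P [0.5292 0.1265 0.1172] jig mm [  4.8 146.4] F [ 0.9  1.1 -0.1] jawdir err -0.0021843106668712614 op 0.00013372806207219537
target [0.5296 0.1281 0.056 ] delta [ 0.0004  0.0016 -0.0612]
```

View pics/wrist1.png

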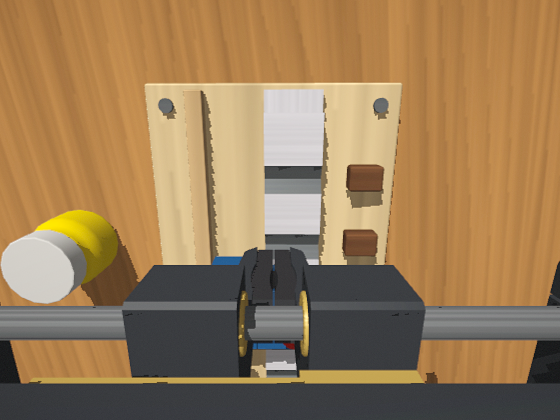

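View pics/scene1.png

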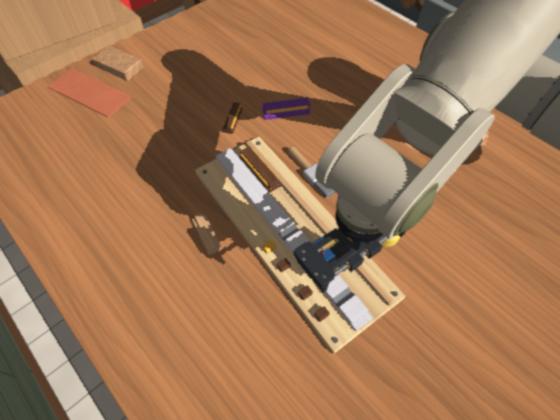

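The fingers are on the +y side of the stop and square to the jig, with blue visible near (230,262). The jar is well to the left, at about (60,250). Next I'll go down and approach the plate.

```bash
python3 -m creep '[[[0,0,-0.03,0,0],[0,0,-0.06,0,0],[-0.001,-0.01,-0.06,0,0],[-0.002,-0.016,-0.06,0,0],[-0.002,-0.018,-0.06,0,0]]]'; python3 -c "
from h import *
st()"
python3 -m creep '[[[0,-0.001,0,0,0],[0,-0.002,0,0,0],[0,-0.003,0,0,0],[0,-0.004,0,0,0],[-0.0006,-0.005,0,0,0]]]'; python3 -c "
from h import *
st()"
```

```text
time_s: 2.85
position: [0.5285, 0.1071, 0.0611]
tcp_rot: [0.469, 0.53, 0.468, -0.529]
contact_force: [0.2, -0.7, 0.1]
opening: 0.0005
t 2.85 P [0.5285 0.1071 0.0611] jig mm [  6.4 127. ] F [ 0.2 -0.7  0.1] jawdir err -0.0040136566307530375 op 0.0004747706604565174
time_s: 3.35
position: [0.5274, 0.1041, 0.0591]
tcp_rot: [0.469, 0.53, 0.469, -0.528]
contact_force: [5.3, 12.5, -2.0]
opening: 0.0007
t 3.35 P [0.5274 0.1041 0.0591] jig mm [  5.7 123.9] F [ 5.3 12.5 -2. ] jawdir err -0.0033964603012893585 op 0.0007410092491740794
```

```bash
python3 -m creep '[[[0,0,0,0,0],[0,0,0,0,0]]]'; python3 - <<'E'
from h import *
st()
from station import cams
for n in ("scene","top"):
    c=cams.read_camera(n); cv2.imwrite(f"pics/{n}2.png",c["pixels"][:,:,::-1])
c=cams.read_camera("scene"); cv2.imwrite("pics/s2z.png",cv2.resize(c["pixels"][190:340,220:420,::-1],None,fx=4,fy=4,interpolation=2))
E
```

```text
time_s: 3.55
position: [0.5274, 0.1042, 0.059]
tcp_rot: [0.469, 0.53, 0.469, -0.528]
contact_force: [3.6, 7.6, -0.0]
opening: 0.0005
t 3.55 P [0.5274 0.1042 0.059 ] jig mm [  5.7 124. ] F [ 3.6  7.6 -0. ] jawdir err -0.0030172846353316157 op 0.00046044196583552497
```

View pics/s2z.png

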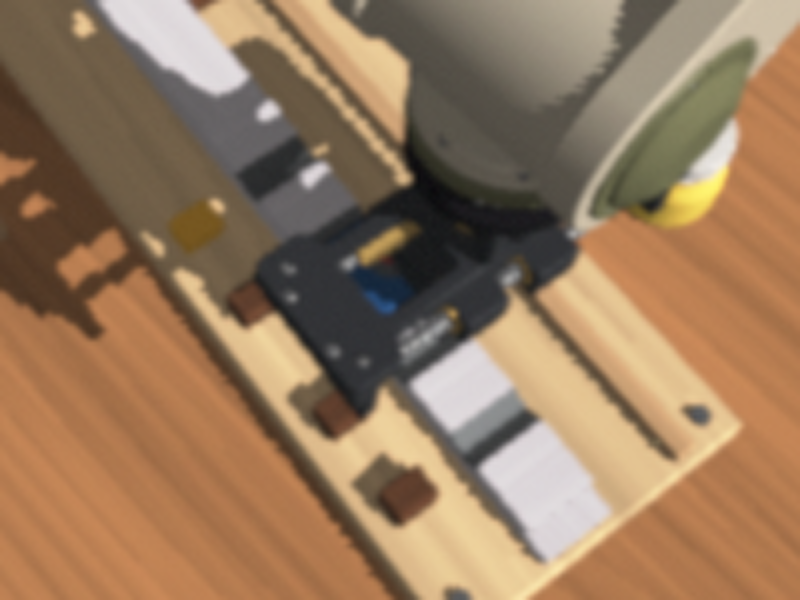

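View pics/top2.png

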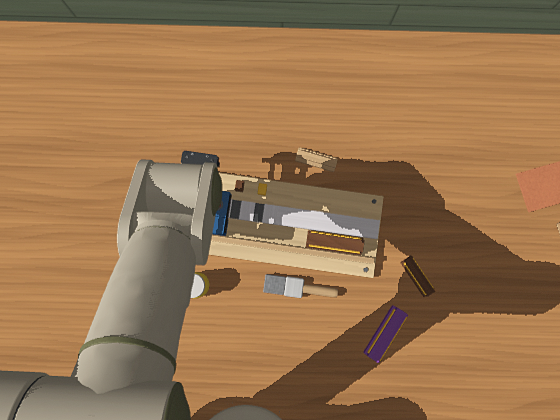

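The fingers have met the plate where expected (tool at jig y 124, face at 114). The blue edge in the top view, at about (231,200), hasn't moved. I'll push on in small steps.

```bash
python3 -m creep '[[[0,-0.001,0,0,0],[0,-0.002,0,0,0],[0,-0.003,0,0,0]]]'; python3 -c "
from h import *
st()"
python3 -m creep '[[[0,-0.001,0,0,0],[0,-0.002,0,0,0],[-0.0005,-0.003,0,0,0]]]'; python3 -c "
from h import *
st()"
```

```text
time_s: 4.0
position: [0.5267, 0.1, 0.0587]
tcp_rot: [-0.469, -0.529, -0.469, 0.529]
contact_force: [0.3, 0.3, -0.2]
opening: 0.0
t 4.00 P [0.5267 0.1    0.0587] jig mm [  5.4 119.8] F [ 0.3  0.3 -0.2] jawdir err -0.002845536611600835 op 3.7381066967108196e-05
time_s: 4.3
position: [0.5263, 0.0969, 0.0587]
tcp_rot: [-0.469, -0.529, -0.469, 0.529]
contact_force: [0.7, 0.5, 0.3]
opening: 0.0004
t 4.30 P [0.5263 0.0969 0.0587] jig mm [  5.4 116.6] F [0.7 0.5 0.3] jawdir err -0.003133401012415743 op 0.0004287827165338295
```

```bash
python3 -m creep '[[[-0.0003,-0.003,0,0,0],[-0.0007,-0.006,0,0,0],[-0.001,-0.009,0,0,0],[-0.0014,-0.012,0,0,0],[-0.0018,-0.015,0,0,0]]]'; python3 - <<'E'
from h import *
st()
from station import cams
c=cams.read_camera("scene"); cv2.imwrite("pics/s3z.png",cv2.resize(c["pixels"][190:340,220:420,::-1],None,fx=4,fy=4,interpolation=2))
c=cams.read_camera("wrist"); cv2.imwrite("pics/w3.png",c["pixels"][:,:,::-1])
E
```

```text
time_s: 4.8
position: [0.5244, 0.0817, 0.0587]
tcp_rot: [-0.469, -0.529, -0.469, 0.529]
contact_force: [-0.1, 0.2, -0.5]
opening: 0.0004
t 4.80 P [0.5244 0.0817 0.0587] jig mm [  5.3 101.3] F [-0.1  0.2 -0.5] jawdir err -0.0029944329540949194 op 0.0004044931114065535
```

View pics/s3z.png

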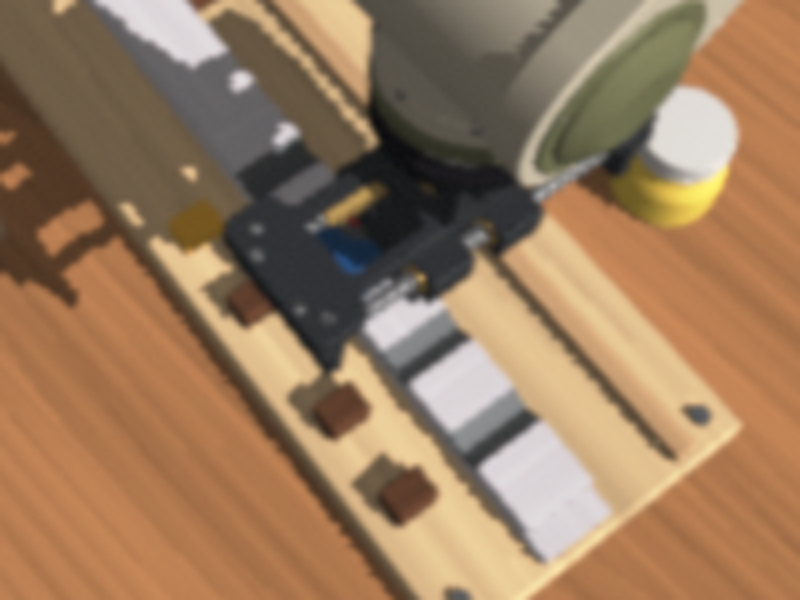

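View pics/w3.png

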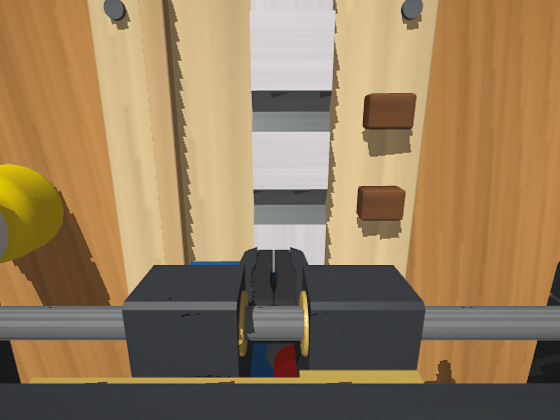

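```bash
cat >> h.py <<'E'
def wst():
    from station import cams
    c=cams.read_camera("wrist"); im=c["pixels"]; hsv=cv2.cvtColor(im,cv2.COLOR_RGB2HSV)
    H,S,V=[hsv[:,:,i].astype(int) for i in range(3)]
    J=lambda uv,z:np.round(((ray(c,uv,z)[:,:2]-O)@RJ)*1000,1)
    b=(H>95)&(H<120)&(S>110)&(V>50); ys,xs=np.nonzero(b[:300,150:240])
    if len(ys): print("blue +y top edge", J([xs.mean()+150,ys.min()],.075), "px",ys.min())
    r=((H<8)|(H>172))&(S>150)&(V>90); r[:340]=0
    for a,s in cen(r): print("red box",s, J([[a[0],s[1]]],.092))
    return c
E
python3 -c "
from h import *
wst();st()"
```

```text
blue +y top edge [[-19.3 112.1]] px 262
red box [274 346  23  31 560] [[10.  82.3]]
t 4.95 P [0.5244 0.0816 0.0587] jig mm [  5.3 101.3] F [-0.6  0.7  0.4] jawdir err -0.0033747982577229385 op 0.00017530590030657582
```

```bash
sed -i 's/"blue +y top edge", J(\[xs.mean()+150,ys.min()\],.075)/"blue +y face", J([xs.mean()+150,ys.min()],.021)/' h.py; python3 -c "
from h import *
wst();st()
from station import cams
c=cams.read_camera('wrist');R,_=cv2.Rodrigues(np.array(c['rvec']));o=-R.T@c['tvec'];print((o[:2]-O)@RJ,o)"
```

```text
blue +y face [[-31.2  86.5]] px 263
red box [274 347  23  30 550] [[10. 82.]]
t 5.00 P [0.5244 0.0818 0.0587] jig mm [  5.3 101.4] F [-0.7 -0.2  0.6] jawdir err -0.0032654609705614207 op 0.0004231780068147965
[0.00535924 0.17273492] [0.53285743 0.15260281 0.20459773]
```

```bash
python3 -m creep '[[[-0.0003,-0.002,0,0,0],[-0.0006,-0.004,0,0,0],[-0.0008,-0.006,0,0,0],[-0.001,-0.008,0,0,0],[-0.001,-0.01,0,0,0]]]';  python3 -c "
from h import *
wst();st()"
python3 -m creep '[[[-0.0001,-0.001,0,0,0],[-0.0003,-0.002,0,0,0],[-0.0004,-0.003,0,0,0],[-0.0005,-0.004,0,0,0]]]';  python3 -c "
from h import *
wst();st()"
```

```text
time_s: 5.55
position: [0.5234, 0.0718, 0.0587]
tcp_rot: [-0.469, -0.529, -0.469, 0.529]
contact_force: [-0.4, -0.1, -0.5]
opening: 0.0006
blue +y face [[-31.   76.6]] px 263
red box [274 344  23  33 651] [[10.  73.6]]
t 5.60 P [0.5235 0.0716 0.0587] jig mm [ 5.6 91.2] F [ 0.2 -0.4 -0. ] jawdir err -0.003271082515841614 op 0.0004078841865702957
time_s: 6.0
position: [0.523, 0.069, 0.0588]
tcp_rot: [0.468, 0.53, 0.469, -0.529]
contact_force: [1.5, 12.0, -0.8]
opening: 0.0006
blue +y face [[-31.4  75.9]] px 260
red box [274 344  23  33 661] [[ 9.9 70.7]]
t 6.05 P [0.523  0.0691 0.0588] jig mm [ 5.4 88.6] F [ 1.3  8.  -0.9] jawdir err -0.003490116645955485 op 0.0004922674026250166
```

```bash
python3 -m creep '[[[-0.0001,-0.001,0,0,0],[-0.0002,-0.002,0,0,0]]]';  python3 -c "
from h import *
st()"
python3 -m creep '[[[-0.0001,-0.001,0,0,0],[-0.0002,-0.002,0,0,0]]]';  python3 -c "
from h import *
wst();st()"
```

```text
time_s: 6.25
position: [0.523, 0.0687, 0.0588]
tcp_rot: [0.468, 0.531, 0.47, -0.528]
contact_force: [2.6, 24.2, 0.4]
opening: 0.0005
t 6.25 P [0.523  0.0687 0.0588] jig mm [ 5.4 88.3] F [ 2.6 24.2  0.4] jawdir err -0.0038673631340745696 op 0.0005457487490157236
time_s: 6.45
position: [0.5228, 0.0674, 0.0588]
tcp_rot: [0.468, 0.531, 0.47, -0.528]
contact_force: [2.5, 12.3, -0.5]
opening: 0.0001
blue +y face [[-31.3  74.4]] px 260
red box [274 344  23  33 661] [[ 9.9 68.9]]
t 6.50 P [0.5227 0.0664 0.0588] jig mm [ 5.4 85.9] F [ 3.3 11.3 -1.1] jawdir err -0.0026994759032240995 op 0.0005848933880211705
```

```bash
python3 -m creep '[[[-0.0001,-0.001,0,0,0],[-0.0002,-0.002,0,0,0],[-0.0004,-0.003,0,0,0]]]';  python3 -c "
from h import *
st()"
python3 -m creep '[[[-0.0001,-0.001,0,0,0],[-0.0002,-0.002,0,0,0],[-0.0004,-0.003,0,0,0]]]';  python3 -c "
from h import *
st()"
python3 -m creep '[[[-0.0001,-0.001,0,0,0],[-0.0002,-0.002,0,0,0],[-0.0004,-0.003,0,0,0]]]';  python3 - <<'E'
from h import *
st();c=wst()
cv2.imwrite("pics/w4.png",c["pixels"][:,:,::-1])
from station import cams
c=cams.read_camera("scene"); cv2.imwrite("pics/s4z.png",cv2.resize(c["pixels"][190:340,220:420,::-1],None,fx=4,fy=4,interpolation=2))
c=cams.read_camera("top"); cv2.imwrite("pics/t4z.png",cv2.resize(c["pixels"][140:290,140:400,::-1],None,fx=3,fy=3,interpolation=2))
E
```

```text
time_s: 6.8
position: [0.5223, 0.0628, 0.0588]
tcp_rot: [0.468, 0.53, 0.469, -0.528]
contact_force: [1.0, 10.9, 0.4]
opening: 0.0007
t 6.80 P [0.5223 0.0628 0.0588] jig mm [ 5.4 82.3] F [ 1.  10.9  0.4] jawdir err -0.0031561490790431163 op 0.000692437404984095
time_s: 7.1
position: [0.5217, 0.0581, 0.0587]
tcp_rot: [-0.469, -0.529, -0.469, 0.529]
contact_force: [-0.6, 0.2, -0.9]
opening: 0.0003
t 7.10 P [0.5217 0.0581 0.0587] jig mm [ 5.4 77.5] F [-0.6  0.2 -0.9] jawdir err -0.002712454183675009 op 0.000306416891539731
time_s: 7.4
position: [0.5215, 0.0559, 0.0588]
tcp_rot: [0.468, 0.53, 0.469, -0.529]
contact_force: [0.3, 0.9, 0.5]
opening: 0.0003
t 7.40 P [0.5215 0.0559 0.0588] jig mm [ 5.4 75.3] F [0.3 0.9 0.5] jawdir err -0.0033090238307739855 op 0.0002797142644060151
blue +y face [[-31.3  61.9]] px 261
red box [274 344  23  33 587] [[10.  57.4]]
```

View pics/s4z.png

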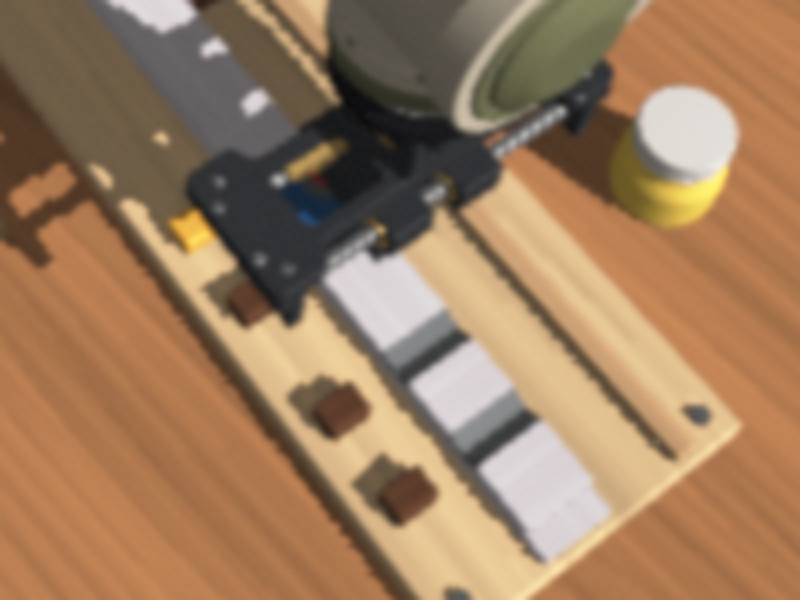

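View pics/t4z.png

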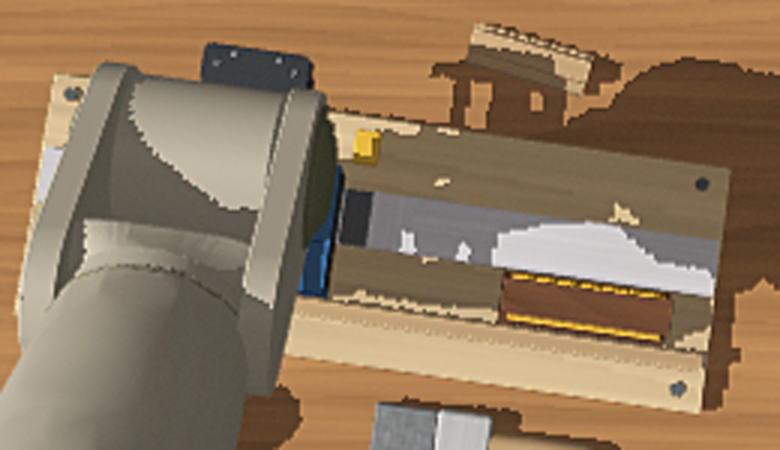

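The stop has left the 55 mm notch; its leading blue edge is at zoomed (335–345, 170–290). The gold marker is at zoomed (367,146). I'll measure that edge.

```bash
cat >> h.py <<'E'
def tst(): # -y top edge of stop from top cam
    from station import cams
    c=cams.read_camera("top"); im=c["pixels"]; hsv=cv2.cvtColor(im,cv2.COLOR_RGB2HSV)
    H,S,V=[hsv[:,:,i].astype(int) for i in range(3)]
    b=((H>95)&(H<120)&(S>120)&(V>40)); b[:150]=0;b[290:]=0
    ys,xs=np.nonzero(b); J=((ray(c,np.c_[xs,ys],.075)[:,:2]-O)@RJ)*1000
    k=(J[:,0]>-40)&(J[:,0]<38); J=J[k]; out=[]
    for x0 in range(-40,40,8):
        q=J[(J[:,0]>=x0)&(J[:,0]<x0+8)]
        if len(q): out.append(q[:,1].min())
    print("stop -y edge",np.round(out,1),"-> stop jig y",np.median(out)+22)
    return c
E
python3 -c "
from h import *
tst()"
```

```text
stop -y edge [18.9 17.8 17.9 18.2 17.6 17.4 17.7 17.5 17.8 17.6] -> stop jig y 39.7488739945691
```

```bash
python3 -m creep '[[[-0.0002,-0.002,0,0,0],[-0.0005,-0.004,0,0,0],[-0.0007,-0.006,0,0,0],[-0.001,-0.008,0,0,0],[-0.0012,-0.01,0,0,0]]]';  python3 -c "
from h import *
st();tst()"
python3 -m creep '[[[-0.0002,-0.002,0,0,0],[-0.0005,-0.004,0,0,0],[-0.0007,-0.006,0,0,0],[-0.001,-0.008,0,0,0],[-0.0012,-0.01,0,0,0]]]';  python3 -c "
from h import *
st();tst()"
```

```text
time_s: 8.1
position: [0.5201, 0.0448, 0.0587]
tcp_rot: [-0.469, -0.529, -0.469, 0.529]
contact_force: [-0.3, 2.0, 0.1]
opening: 0.0004
t 8.10 P [0.5201 0.0448 0.0587] jig mm [ 5.4 64.2] F [-0.3  2.   0.1] jawdir err -0.003115000741149912 op 0.00039858137909939024
stop -y edge [8.5 8.2 8.8 8.  7.7 8.  7.8] -> stop jig y 30.042486171132296
time_s: 8.65
position: [0.5189, 0.0349, 0.0587]
tcp_rot: [-0.469, -0.529, -0.469, 0.529]
contact_force: [-0.2, 0.9, -0.2]
opening: 0.0004
t 8.65 P [0.5189 0.0349 0.0587] jig mm [ 5.4 54.2] F [-0.2  0.9 -0.2] jawdir err -0.003044606565875005 op 0.0004121456775355688
stop -y edge [-1.7 -2.  -1.7 -1.9 -1.3 -2.2] -> stop jig y 20.197290562319882
```

```bash
python3 -m creep '[[[-0.0002,-0.0015,0,0,0],[-0.0003,-0.003,0,0,0],[-0.0005,-0.0045,0,0,0],[-0.0007,-0.006,0,0,0]]]';  python3 -c "
from h import *
st();tst()"
python3 -m creep '[[[-0.0001,-0.001,0,0,0],[-0.0002,-0.002,0,0,0]]]';  python3 -c "
from h import *
st();tst()"
```

```text
time_s: 9.1
position: [0.5182, 0.0292, 0.0587]
tcp_rot: [0.469, 0.529, 0.469, -0.529]
contact_force: [-0.7, 0.1, -0.1]
opening: 0.0007
t 9.10 P [0.5182 0.0292 0.0587] jig mm [ 5.4 48.5] F [-0.7  0.1 -0.1] jawdir err -0.002753618355188364 op 0.0007198554715774159
stop -y edge [-7.8 -6.9 -7.8 -6.6 -7.7] -> stop jig y 14.272971950829682
time_s: 9.35
position: [0.5181, 0.0268, 0.0587]
tcp_rot: [-0.469, -0.529, -0.469, 0.529]
contact_force: [-1.1, 0.2, -0.2]
opening: 0.0006
t 9.35 P [0.5181 0.0268 0.0587] jig mm [ 5.5 46.1] F [-1.1  0.2 -0.2] jawdir err -0.003073855374295262 op 0.0006084312543384826
stop -y edge [-16.5 -16.8 -16.2 -16.8 -15.9 -16.7 -17.  -16.7 -17.  -16.4] -> stop jig y 5.266270283547648
```

The stop moved ahead to jig y 5.3 (notch at 5) and the push force went to nothing, so the pin has dropped in. I'll back off, lift and check.

```bash
python3 -m creep '[[[0.001,0.01,0,0,0],[0.002,0.02,0,0,0],[0.002,0.02,0.04,0,0],[0.002,0.02,0.08,0,0],[0.002,0.02,0.11,0,0]]]';  python3 -c "
from h import *
goto(-27,-260,.165)"
```

```text
time_s: 9.9
position: [0.5203, 0.048, 0.171]
tcp_rot: [0.47, 0.53, 0.469, -0.529]
contact_force: [-0.4, -0.4, -0.0]
opening: 0.0001
t 9.90 P [0.5203 0.048  0.171 ] jig mm [ 5.2 67.4] F [-0.4 -0.4 -0. ] jawdir err -0.002038897792529873 op 0.0001445275997364831
target [ 0.4498 -0.2733  0.165 ] delta [-0.0706 -0.3214 -0.006 ]
```

```bash
python3 -m creep '[[[-0.009,-0.04,0,0,0],[-0.018,-0.08,0,0,0],[-0.027,-0.12,0,0,0],[-0.036,-0.16,0,0,0],[-0.045,-0.2,0,0,0]]]'
python3 -m creep '[[[-0.009,-0.04,0,0,0],[-0.018,-0.08,0,0,0],[-0.026,-0.12,0,0,0],[-0.026,-0.12,-0.02,0,0],[-0.026,-0.12,-0.04,0,0]]]'
python3 - <<'E'
from h import *
goto(-27,-250,.038);c=tst()
im=c["pixels"]; cv2.imwrite("pics/t5z.png",cv2.resize(im[140:290,140:400,::-1],None,fx=3,fy=3,interpolation=2))
hsv=cv2.cvtColor(im,cv2.COLOR_RGB2HSV); H,S,V=[hsv[:,:,i].astype(int) for i in range(3)]
roi=np.zeros(H.shape,bool); roi[160:280,145:390]=1
J=lambda uv,z:np.round(((ray(c,uv,z)[:,:2]-O)@RJ)*1000,1)
print("red",[(J(a,.086),a) for a,s in cen(roi&((H<8)|(H>172))&(S>150)&(V>100))])
m=roi&(H<16)&(S>120)&(V<125)&(V>30)
for a,s in cen(m,200): print(a,s,J(a,.048))
from station import cams
c=cams.read_camera("scene"); cv2.imwrite("pics/s5z.png",cv2.resize(c["pixels"][130:340,190:410,::-1],None,fx=2.8,fy=2.8,interpolation=2))
E
```

```text
time_s: 10.4
position: [0.4748, -0.1536, 0.1689]
tcp_rot: [0.469, 0.529, 0.469, -0.529]
contact_force: [0.2, 1.4, -0.5]
opening: 0.0003
time_s: 10.9
position: [0.4493, -0.2734, 0.1283]
tcp_rot: [0.469, 0.53, 0.468, -0.53]
contact_force: [-0.0, 1.3, -0.8]
opening: 0.0
t 10.90 P [ 0.4493 -0.2734  0.1283] jig mm [ -27.4 -260.2] F [-0.   1.3 -0.8] jawdir err -0.004397494848520173 op 3.196253062104945e-05
target [ 0.451  -0.2634  0.038 ] delta [ 0.0016  0.0101 -0.0903]
stop -y edge [-16.5 -16.8 -16.2 -16.8 -15.9 -16.7 -15.9 -16.7 -16.7 -16.4] -> stop jig y 5.39060237976031
red [(array([[13.7,  4.7]]), array([257.26785714, 209.41071429]))]
[332.72981366 241.25776398] [306 230  58  21 644] [[ -26.9 -160.2]]
[222.11924119 273.95934959] [201 268  40  12 369] [[-126.9   60.1]]
```

View pics/t5z.png

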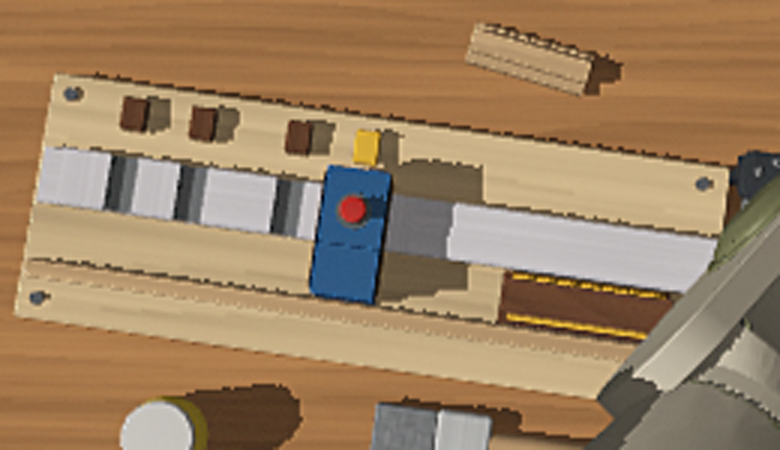

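View pics/s5z.png

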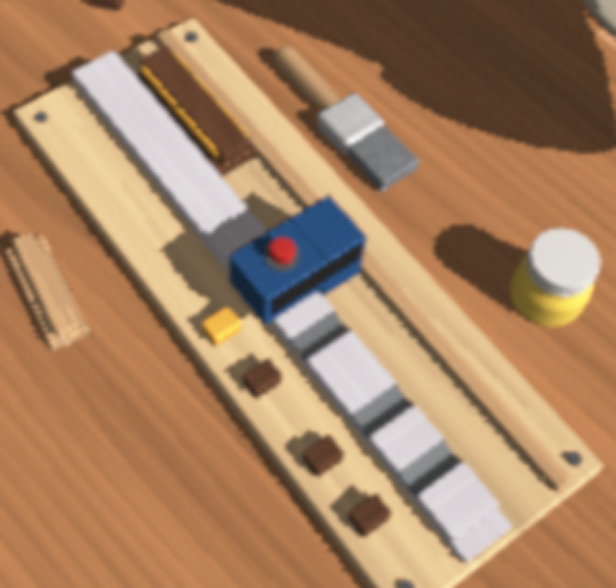

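The stop is beside the gold block (knob at zoomed (352,209), jig y 4.7) and the moulding front is at zoomed (500,297). The jar, brush and offcut haven't moved. Next I'll lower behind the moulding.

```bash
python3 -m creep '[[[0.001,0.005,-0.03,0,0],[0.002,0.01,-0.06,0,0],[0.002,0.01,-0.08,0,0],[0.002,0.01,-0.09,0,0],[0.002,0.01,-0.091,0,0]]]'
python3 -m creep '[[[0,0.002,0,0,0],[0.0005,0.005,0,0,0],[0.0008,0.007,0,0,0]]]'
python3 - <<'E'
from h import *
st()
from station import cams
c=cams.read_camera("scene"); cv2.imwrite("pics/s6z.png",cv2.resize(c["pixels"][110:280,180:380,::-1],None,fx=3,fy=3,interpolation=2))
E
```

```text
time_s: 11.5
position: [0.4513, -0.2626, 0.0376]
tcp_rot: [-0.469, -0.529, -0.469, 0.529]
contact_force: [0.0, 0.3, 0.9]
opening: 0.0003
time_s: 11.8
position: [0.4523, -0.2559, 0.0386]
tcp_rot: [0.469, 0.529, 0.468, -0.529]
contact_force: [0.8, 0.2, -0.5]
opening: 0.0004
t 11.80 P [ 0.4523 -0.2559  0.0386] jig mm [ -26.6 -242.4] F [ 0.8  0.2 -0.5] jawdir err -0.0028595385457291234 op 0.0003885426370963729
```

View pics/s6z.png

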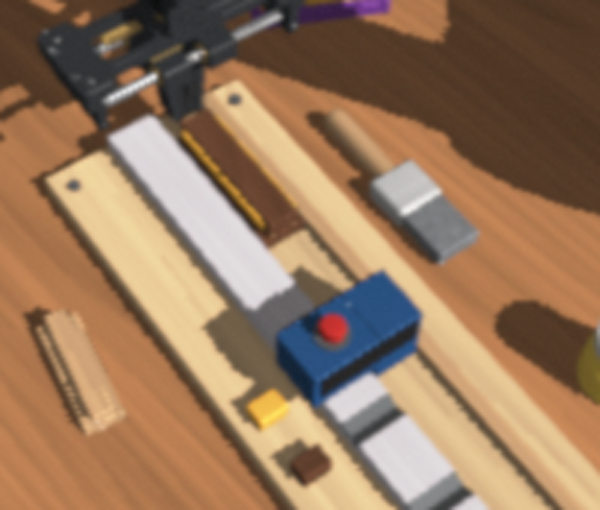

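The fingers stand just behind the moulding's back end, at zoomed (185,110), clear of the rail and lip. Now I'll push gently.

```bash
for i in 1; do :; done; python3 -m creep '[[[0.0004,0.003,0,0,0],[0.0008,0.006,0,0,0],[0.001,0.009,0,0,0],[0.0014,0.012,0,0,0],[0.0018,0.015,0,0,0]]]'
python3 -m creep '[[[0.0004,0.004,0,0,0],[0.0009,0.008,0,0,0],[0.0014,0.012,0,0,0],[0.0019,0.016,0,0,0],[0.0024,0.02,0,0,0]]]'
python3 -m creep '[[[0.0004,0.004,0,0,0],[0.0009,0.008,0,0,0],[0.0014,0.012,0,0,0],[0.0019,0.016,0,0,0],[0.0024,0.02,0,0,0]]]'
python3 - <<'E'
from h import *
st();c=tst()
im=c["pixels"]; cv2.imwrite("pics/t7z.png",cv2.resize(im[140:290,140:400,::-1],None,fx=3,fy=3,interpolation=2))
E
```

```text
time_s: 12.35
position: [0.4538, -0.2408, 0.0378]
tcp_rot: [-0.469, -0.529, -0.469, 0.529]
contact_force: [-0.2, -1.6, 0.7]
opening: 0.0006
time_s: 12.85
position: [0.4561, -0.2206, 0.0377]
tcp_rot: [-0.469, -0.529, -0.469, 0.529]
contact_force: [-0.4, -1.7, 1.9]
opening: 0.0006
time_s: 13.35
position: [0.4585, -0.2006, 0.0377]
tcp_rot: [-0.469, -0.529, -0.469, 0.529]
contact_force: [0.4, -1.3, 1.0]
opening: 0.0002
t 13.35 P [ 0.4585 -0.2006  0.0377] jig mm [ -26.9 -186.8] F [ 0.4 -1.3  1. ] jawdir err -0.0029409236079106643 op 0.00022469905831840975
stop -y edge [-16.5 -16.8 -16.2 -16.8 -15.9 -16.7 -15.9 -16.7 -16.7 -16.4] -> stop jig y 5.39060237976031
```

View pics/t7z.png

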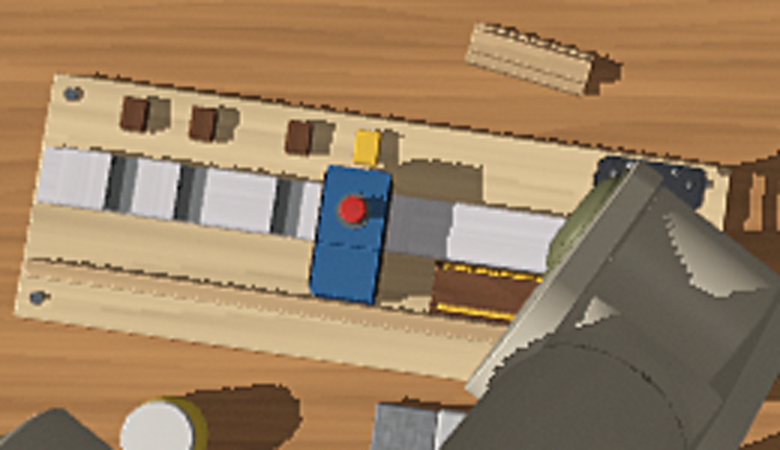

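The moulding is sliding along; its front is at zoomed (433,287) and the stop hasn't moved. About 40 mm remain.

```bash
python3 -m creep '[[[0.0004,0.004,0,0,0],[0.0009,0.008,0,0,0],[0.0014,0.012,0,0,0],[0.0019,0.016,0,0,0],[0.0022,0.019,0,0,0]]]'
python3 -m creep '[[[0.0002,0.002,0,0,0],[0.0005,0.004,0,0,0],[0.0008,0.006,0,0,0],[0.001,0.008,0,0,0],[0.0012,0.01,0,0,0]]]'
python3 - <<'E'
from h import *
st();c=tst()
im=c["pixels"]
J=lambda uv,z:np.round(((ray(c,uv,z)[:,:2]-O)@RJ)*1000,1)
hsv=cv2.cvtColor(im,cv2.COLOR_RGB2HSV); H,S,V=[hsv[:,:,i].astype(int) for i in range(3)]
m=(H<16)&(S>110)&(V<135)&(V>30); ys,xs=np.nonzero(m); q=J(np.c_[xs,ys],.048); k=(abs(q[:,0]+27)<8)&(q[:,1]>-130)&(q[:,1]<0); print("front",q[k,1].max())
cv2.imwrite("pics/t8z.png",cv2.resize(im[180:270,220:340,::-1],None,fx=6,fy=6,interpolation=2))
E
```

```text
time_s: 13.9
position: [0.4607, -0.1815, 0.0377]
tcp_rot: [0.469, 0.529, 0.469, -0.529]
contact_force: [-0.7, -0.9, -0.4]
opening: -0.0
time_s: 14.4
position: [0.4619, -0.1718, 0.0377]
tcp_rot: [0.469, 0.529, 0.469, -0.529]
contact_force: [0.7, -0.3, -0.7]
opening: 0.0004
t 14.40 P [ 0.4619 -0.1718  0.0377] jig mm [ -26.9 -157.8] F [ 0.7 -0.3 -0.7] jawdir err -0.003092863350566258 op 0.00036808710415512773
stop -y edge [-16.5 -16.8 -16.2 -16.8 -15.9 -16.7 -15.9 -16.7 -16.7 -16.4] -> stop jig y 5.39060237976031
front -27.4
```

View pics/t8z.png

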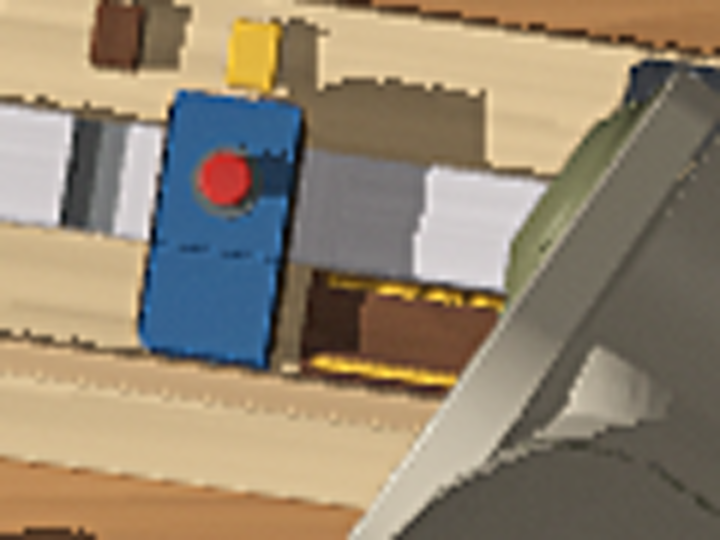

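Front is at zoomed (305,320), about 10 mm from the stop face. I'll use fine steps now and watch the force.

```bash
python3 -m creep '[[[0.0002,0.0014,0,0,0],[0.0004,0.0028,0,0,0],[0.0005,0.0042,0,0,0],[0.0007,0.0056,0,0,0],[0.0008,0.007,0,0,0]]]' | grep -E 'pos|force'
python3 -m creep '[[[0,0.0005,0,0,0],[0.0001,0.001,0,0,0]]]'| grep -E 'pos|force'
python3 -c "
from h import *
st();tst()"
```

```text
position: [0.4627, -0.1648, 0.0377]
contact_force: [0.0, -0.1, -0.6]
position: [0.4628, -0.1639, 0.0377]
contact_force: [0.0, -1.2, 0.1]
t 15.15 P [ 0.4628 -0.1639  0.0377] jig mm [ -27.  -149.8] F [ 0.  -1.2  0.1] jawdir err -0.0029504826350324337 op 0.0003164733096161413
stop -y edge [-16.5 -16.8 -16.2 -16.8 -15.9 -16.7 -15.9 -16.7 -16.7 -16.4] -> stop jig y 5.39060237976031
```

```bash
python3 -m creep '[[[0,0.0005,0,0,0],[0.0001,0.001,0,0,0]]]'| grep -E 'pos|force'
python3 -c "
from h import *
st()"
python3 -m creep '[[[0,0.0004,0,0,0],[0.0001,0.0008,0,0,0]]]'| grep -E 'pos|force'
python3 -c "
from h import *
st()"
```

```text
position: [0.4629, -0.163, 0.0377]
contact_force: [-0.1, -0.7, 0.9]
t 15.40 P [ 0.4629 -0.163   0.0377] jig mm [ -27.  -148.9] F [-0.1 -0.7  0.9] jawdir err -0.003100289400271364 op 0.0008351885712588182
position: [0.463, -0.1621, 0.0377]
contact_force: [0.3, -0.7, 1.4]
t 15.60 P [ 0.463  -0.1621  0.0377] jig mm [ -27.  -148.1] F [ 0.3 -0.7  1.4] jawdir err -0.0029486040363987387 op 0.0004725721184556173
```

```bash
python3 - <<'E'
from h import *
st();c=tst();im=c["pixels"]
cv2.imwrite("pics/t9z.png",cv2.resize(im[180:270,220:340,::-1],None,fx=6,fy=6,interpolation=2))
E
```

```text
t 15.60 P [ 0.463  -0.1621  0.0377] jig mm [ -27.  -148.1] F [ 0.3 -0.7  1.4] jawdir err -0.0029486040363987387 op 0.0004725721184556173
stop -y edge [-16.5 -16.8 -16.2 -16.8 -15.9 -16.7 -15.9 -16.7 -16.7 -16.4] -> stop jig y 5.39060237976031
```

View pics/t9z.png

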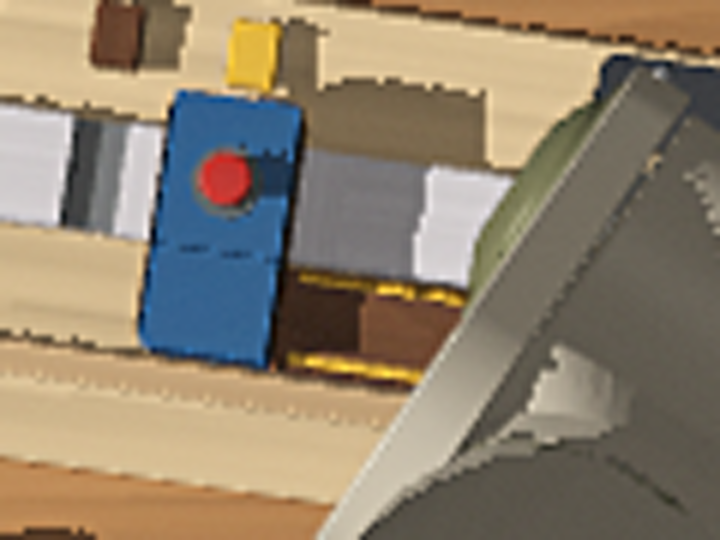

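Almost touching: a thin gap at most at zoomed (282,320). I'll continue until the force shows contact of about 3–6 N.

```bash
python3 -m creep '[[[0,0.0003,0,0,0],[0.0001,0.0006,0,0,0]]]'| grep -E 'pos|force'
```

```text
position: [0.4631, -0.1617, 0.0378]
contact_force: [0.1, -2.9, 0.2]
```

```bash
python3 -m creep '[[[0,0.0003,0,0,0],[0.0001,0.0006,0,0,0]]]'| grep -E 'pos|force'
```

```text
position: [0.4633, -0.1616, 0.0379]
contact_force: [-1.4, -6.2, 0.0]
```

```bash
python3 -m creep '[[[0,0.0003,0,0,0],[0,0.0005,0,0,0]]]'| grep -E 'pos|force'
```

```text
position: [0.4634, -0.1615, 0.038]
contact_force: [-1.5, -9.8, -1.2]
```

The tool stalled and the force rose to about 6 then 10 N, so the moulding is against the stop. I'll back off straight along −y, then lift away.

```bash
python3 -m creep '[[[0,-0.001,0,0,0],[-0.0003,-0.003,0,0,0],[-0.0012,-0.01,0,0,0],[-0.0024,-0.02,0,0,0],[-0.0036,-0.03,0,0,0]]]'| grep -E 'pos|force'
python3 -m creep '[[[0,0,0.03,0,0],[0,0,0.07,0,0],[0,-0.01,0.11,0,0],[0,-0.05,0.13,0,0],[0,-0.1,0.14,0,0]]]'| grep -E 'pos|force'
python3 -m creep '[[[-0.01,-0.045,0,0,0],[-0.02,-0.09,0,0,0],[-0.03,-0.13,0,0,0],[-0.04,-0.15,0,0,0],[-0.04,-0.15,0,0,0]]]'| grep -E 'pos|force'
python3 - <<'E'
from h import *
st();c=tst();im=c["pixels"]
cv2.imwrite("pics/t10z.png",cv2.resize(im[150:300,160:400,::-1],None,fx=3.3,fy=3.3,interpolation=2))
J=lambda uv,z:np.round(((ray(c,uv,z)[:,:2]-O)@RJ)*1000,1)
hsv=cv2.cvtColor(im,cv2.COLOR_RGB2HSV); H,S,V=[hsv[:,:,i].astype(int) for i in range(3)]
m=(H<16)&(S>110)&(V<135)&(V>30); ys,xs=np.nonzero(m); q=J(np.c_[xs,ys],.048); k=(abs(q[:,0]+27)<8)&(q[:,1]>-160)&(q[:,1]<0); print("moulding",q[k,1].max(),q[k,1].min())
roi=np.zeros(H.shape,bool); roi[160:280,145:390]=1
print("red",[(J(a,.086),a) for a,s in cen(roi&((H<8)|(H>172))&(S>150)&(V>100))])
from station import cams
c=cams.read_camera("scene"); cv2.imwrite("pics/s10z.png",cv2.resize(c["pixels"][130:340,190:410,::-1],None,fx=2.8,fy=2.8,interpolation=2))
E
```

```text
position: [0.4595, -0.1913, 0.0377]
contact_force: [0.1, 0.9, 0.4]
position: [0.46, -0.2909, 0.1803]
contact_force: [0.3, 0.2, -0.0]
position: [0.4176, -0.4423, 0.1769]
contact_force: [-0.1, 1.1, -0.5]
t 17.75 P [ 0.4176 -0.4423  0.1769] jig mm [ -39.1 -431.6] F [-0.1  1.1 -0.5] jawdir err -0.006844914357771417 op 0.0003289721378470935
stop -y edge [-16.5 -16.5 -16.2 -16.8 -15.9 -16.7 -15.9 -16.7 -16.7 -16.4] -> stop jig y 5.492284088052383
moulding -18.8 -136.6
red [(array([[13.6,  5. ]]), array([257.125     , 209.42857143]))]
```

View pics/t10z.png

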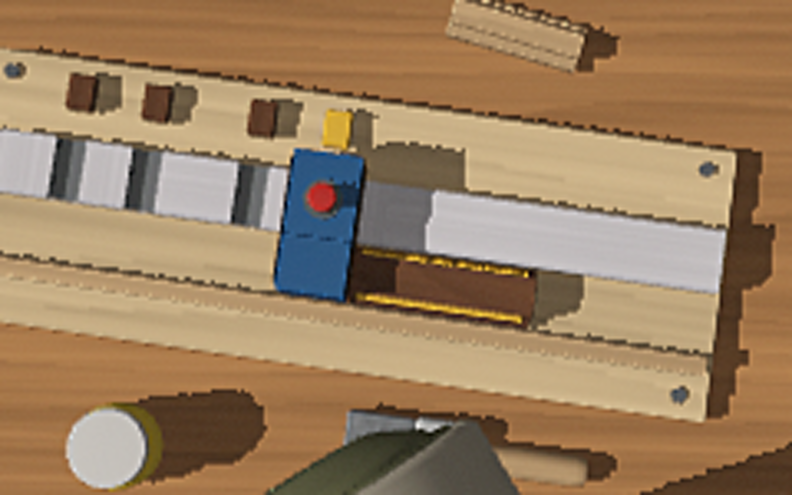

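View pics/s10z.png

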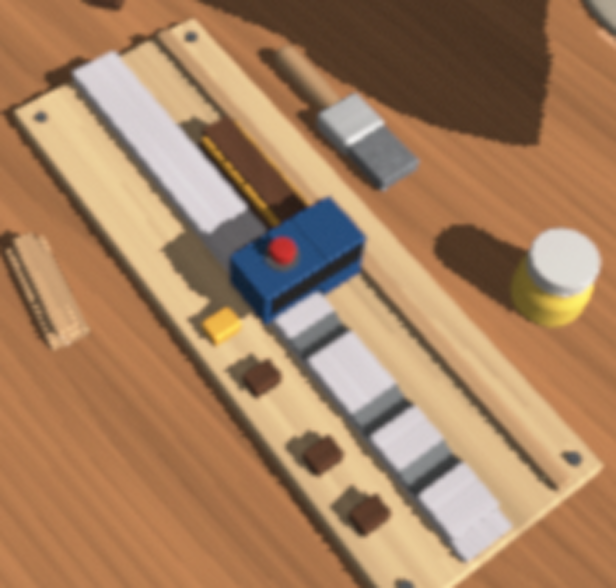

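The moulding lies against the stop (zoomed top (355,270)), the knob is beside the gold block, the bystanders are unmoved and the robot is clear. Handing in.

```bash
python3 -c "
from station import order
print(order.sign_off())"
```

```text
the job is handed in; nothing more can be done
None
```

I pushed the blue stop towards −y with closed fingers, through the 55 mm notch and into the one beside the gold marker (jig y = 5 mm). Then I pushed the moulding from its back end until it met the stop. I handed in with the robot clear at about 18 s of the 61 s allowed; sign-off gives no verdict.

**Checks that agreed:**
- **Stop:** the top camera put it at jig y ≈ 5.0–5.5 mm, the same before and after the moulding push. Its sudden jump from about 14 to 5.3 mm, with the push force near zero, shows the pin dropped in. I did not measure the pin's 4 mm drop itself.
- **Moulding:** its back end is at −136.6 mm, which puts the front at about −17 mm, right at the stop face.
- **Surroundings:** the jar, brush and offcut looked unmoved, and the tool was more than 0.1 m clear of the jig.

**Checks that were off:**
- **Early resistance:** the stop resisted with about 8–12 N on first contact, against the 1–2 N friction given, then slid freely. I did not find out why.
- **Wrist camera:** its estimates of the stop's edge were unreliable, so I relied on the top camera.
- **Final contact force:** it reached about 10 N, a little more than planned and at the low end of the 10–20 N that could dislodge the stop, but the stop did not shift.
- **Moulding front by colour mask:** it read −18.8 mm, about 2 mm short of the face, which is within calibration error and shading at that edge.

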